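# Pack the run-in motors in row order

### The job

The four motors on the run-in stand have finished their test. Move them one after another into the four pockets of the grey foam tray in the same order as they stand now, so that they still match the test log: the motor nearest the robot goes into the pocket nearest the robot, and so on to the far end. Set each one down standing upright on the pocket floor, shaft or terminals up, without dropping or tipping it, and let go of it.

Things in the scene. Friction and masses are not known exactly. Their poses are not given: they have to be found in the camera images.
- motor_a: Tall round gearmotor: lower 32 mm black, diameter 40; upper 40 mm bright steel, diameter 42; on top a 3 mm boss and a shaft of diameter 8 mm. 72 mm high without boss and shaft, 86 mm in all; 0.34 kg. Origin: centre of its underside; z up along the shaft. Grip the steel body from above, 42 mm wide, with the TCP 55 mm above the underside.
- motor_b: Square stepper motor, 42 x 42 mm and 48 mm high, black middle between aluminium end caps, thin shaft up to 64 mm; 0.28 kg. Origin: centre of its underside; z up along the shaft. x and y square to its side faces. Grip across two facing sides, 42 mm wide, with the TCP 36 mm above the underside.
- motor_c: Short wide round motor: aluminium bell of diameter 48 mm on a black foot, 44 mm high, six dark holes in its top, thin shaft up to 54 mm; 0.22 kg. Origin: centre of its underside; z up along the shaft. Grip the bell, 48 mm wide, with the TCP 36 mm above the underside.
- motor_d: Gearmotor with a rectangular aluminium gearbox below, 44 (x) x 32 (y) x 36 mm high with a round boss 3 mm proud on its +x face, and a slim steel motor can of diameter 30 mm above it, black end cap, 78 mm high, two thin terminal tabs on top to 85 mm; 0.26 kg. Origin: centre of its underside; z up along the shaft. Grip the can, 30 mm wide, with the TCP 60 mm above the underside.
- nest_a: Its own cup on the stand: black square cup 64 x 64 mm, 16 mm high, 5 mm walls and floor, 54 mm wide inside, all four alike, fixed; a green terminal block 14 mm high stands on its +y side, out to 43 mm from the centre. Origin: centre of its underside (12 mm above the bench); axes parallel to the stand's. At the start motor_a stands in it, its underside 5 mm above this origin.
- nest_b: Its own cup on the stand: black square cup 64 x 64 mm, 16 mm high, 5 mm walls and floor, 54 mm wide inside, all four alike, fixed; a green terminal block 14 mm high stands on its +y side, out to 43 mm from the centre. Origin: centre of its underside (12 mm above the bench); axes parallel to the stand's. At the start motor_b stands in it, its underside 5 mm above this origin.
- nest_c: Its own cup on the stand: black square cup 64 x 64 mm, 16 mm high, 5 mm walls and floor, 54 mm wide inside, all four alike, fixed; a green terminal block 14 mm high stands on its +y side, out to 43 mm from the centre. Origin: centre of its underside (12 mm above the bench); axes parallel to the stand's. At the start motor_c stands in it, its underside 5 mm above this origin.
- nest_d: Its own cup on the stand: black square cup 64 x 64 mm, 16 mm high, 5 mm walls and floor, 54 mm wide inside, all four alike, fixed; a green terminal block 14 mm high stands on its +y side, out to 43 mm from the centre. Origin: centre of its underside (12 mm above the bench); axes parallel to the stand's. At the start motor_d stands in it, its underside 5 mm above this origin.
- stand: Run-in stand: fixed aluminium bar 310 x 100 mm, 12 mm high. Origin: centre of its underside, on the bench; x along the row, away from the robot, y across it. Its four nests stand at x = -108, -36, 36, 108 mm, y = 0; which motor stands where changes every time. Close the fingers across the row (along y).
- tray: Dark grey foam tray 312 x 96 mm, fixed, empty. Origin: centre of its underside; x along the row, away from the robot, y across. Pockets 62 x 62 mm at x = -108, -36, 36, 108, y = 0; floor at z = 20, walls and 10 mm ribs to z = 32, lugs to z = 46 at the rib ends (|y| 31 to 48). Any motor fits any pocket with 7 mm to spare all round. Close the fingers across the row (along y).
Mind the look-alikes: they are no part of the job. What is shaped like the motor_b but brown is not meant. What is shaped like the motor_c but turquoise is not meant.

How it is judged:
At the end, for the whole second after the job is handed in: Every motor stands at rest and upright (within 0.1 rad) on the floor of the tray pocket that has the same place in its row, counted from the robot, as the nest it came from: within 17 mm of the pocket's centre along and across the tray, underside within 4 mm of the pocket floor (((x of nest_a in the frame of stand between -0.128 and -0.088 m and x of motor_a in the frame of tray between -0.125 and -0.091 m) or (x of nest_a in the frame of stand between -0.056 and -0.016 m and x of motor_a in the frame of tray between -0.053 and -0.019 m) or (x of nest_a in the frame of stand between 0.016 and 0.056 m and x of motor_a in the frame of tray between 0.019 and 0.053 m) or (x of nest_a in the frame of stand between 0.088 and 0.128 m and x of motor_a in the frame of tray between 0.091 and 0.125 m)) and y of motor_a in the frame of tray between -0.017 and 0.017 m and z of motor_a in the frame of tray between 0.016 and 0.024 m and angle between each of motor_a, motor_b, motor_c, motor_d's own z axis and vertical below 0.1 rad and linear speed of each of motor_a, motor_b, motor_c, motor_d below 0.02 m/s and ((x of nest_b in the frame of stand between -0.128 and -0.088 m and x of motor_b in the frame of tray between -0.125 and -0.091 m) or (x of nest_b in the frame of stand between -0.056 and -0.016 m and x of motor_b in the frame of tray between -0.053 and -0.019 m) or (x of nest_b in the frame of stand between 0.016 and 0.056 m and x of motor_b in the frame of tray between 0.019 and 0.053 m) or (x of nest_b in the frame of stand between 0.088 and 0.128 m and x of motor_b in the frame of tray between 0.091 and 0.125 m)) and y of motor_b in the frame of tray between -0.017 and 0.017 m and z of motor_b in the frame of tray between 0.016 and 0.024 m and ((x of nest_c in the frame of stand between -0.128 and -0.088 m and x of motor_c in the frame of tray between -0.125 and -0.091 m) or (x of nest_c in the frame of stand between -0.056 and -0.016 m and x of motor_c in the frame of tray between -0.053 and -0.019 m) or (x of nest_c in the frame of stand between 0.016 and 0.056 m and x of motor_c in the frame of tray between 0.019 and 0.053 m) or (x of nest_c in the frame of stand between 0.088 and 0.128 m and x of motor_c in the frame of tray between 0.091 and 0.125 m)) and y of motor_c in the frame of tray between -0.017 and 0.017 m and z of motor_c in the frame of tray between 0.016 and 0.024 m and ((x of nest_d in the frame of stand between -0.128 and -0.088 m and x of motor_d in the frame of tray between -0.125 and -0.091 m) or (x of nest_d in the frame of stand between -0.056 and -0.016 m and x of motor_d in the frame of tray between -0.053 and -0.019 m) or (x of nest_d in the frame of stand between 0.016 and 0.056 m and x of motor_d in the frame of tray between 0.019 and 0.053 m) or (x of nest_d in the frame of stand between 0.088 and 0.128 m and x of motor_d in the frame of tray between 0.091 and 0.125 m)) and y of motor_d in the frame of tray between -0.017 and 0.017 m and z of motor_d in the frame of tray between 0.016 and 0.024 m); the robot touches nothing.
It fails at once if a motor is tipped more than 35 degrees from upright (angle between any of motor_a, motor_b, motor_c, motor_d's own z axis and vertical above 0.61 rad).
It fails at once if a motor is dropped: free of the fingers and faster than 0.7 m/s (a fall of about 25 mm) ((linear speed of motor_a above 0.7 m/s and contact force between the fingers and motor_a below 0.05 N) or (linear speed of motor_b above 0.7 m/s and contact force between the fingers and motor_b below 0.05 N) or (linear speed of motor_c above 0.7 m/s and contact force between the fingers and motor_c below 0.05 N) or (linear speed of motor_d above 0.7 m/s and contact force between the fingers and motor_d below 0.05 N)).
It also fails if it takes over 112 s, if anything falls off the work surface, if the arm or the gripper's body presses on something with over 40 N, if the wrist force passes 120 N, or if a joint passes its speed limit or range.

### The arm

A 6-joint arm with a two-finger parallel gripper is mounted at the origin on the work surface. World frame = base frame: x ahead of the robot, y to its left, z up, the work surface at z = 0. Lengths are in m, angles in rad, forces in N, time in s.
With the tool pointing down it reaches from about 0.25 to 0.775 m from the base axis. Payload 8.9 kg.
Tool frame: the origin (TCP) lies between the finger pads, 19 mm behind the fingertips; this is the grasp point; z points along the fingers, y is the line along which they close (so a half turn about z gives the same grasp; the last joint's range is limited). The gripper opens to 85 mm and grips with 20 to 120 N. Pads are 22 mm wide; open, the fingers measure 114 mm over their backs; the gripper's body (76 mm by 85 mm) begins 54 mm behind the grasp point. The pads swing forward as they close: fully open they stand 13 mm farther back than shut.
Start: joints at [0.98, 0.291, -0.153, 1.127, 0, 1.431], TCP at [0.229, 0.472, 0.25] pointing down, gripper open.
Joint ranges: [-2.52, 2.52], [-0.91, 1.74], [-1.3, 1.37], [-1.96, 2.02], [-1.52, 1.47], [-3.14, 3.14]. Speed limits (rad/s): [2.22, 2.22, 2.79, 3.14, 3.14, 3.14].

### API

Orientations are given as a unit quaternion [w, x, y, z].
In Python, from cell import r gives the robot as it stands.
- The arm moves only by the tool play_rows, never from a script. Its argument "plan" is a list of rows, each an object of numbers: "dx", "dy", "dz": the shift along the tool's x, y, z in units of 20 mm (1.0 is 20 mm); "spin": the turn about the tool's z in units of 0.1 rad (1.0 is 0.1 rad); "jaw": the closure, from 0 (fully open) to 1 (shut). In form: [{"dx": .., "dy": .., "dz": .., "spin": .., "jaw": ..}, ...]. A call has 1 to 12 rows; each row shifts and turns the commanded pose from where the row before left it, along the tool's axes as they then stand; what a row does not reach is not made up. A row lasts 1/12 s, in which the tool goes at most 41.7 mm and 7.16 degrees, less where a joint would pass 70% of its speed; a pose out of reach is approached as far as the arm can. A call with a number of a shift or a turn outside -1 to 1 is refused whole. A call with a gripper value outside its range is refused whole. The fingers move at their own pace and stop on an object; "force" is the grip in N (left out, the last holds). Time passes only in rows, so rows that do not move let the fingers close. It gives the time, the measured TCP pose, the force, the opening and the grip force at its end, in the units of the state.
- r.sense(): the state, without advancing time (a new reading comes with each control period).
- r.snapshot(name): name is "side" or "top"; returns a dict with "image" (384x512x3 uint8, red, green, blue), "fovy" (degrees; the focal length in pixels is half the picture's height over the tangent of half this angle, whatever the lens; pixels are square), "cx", "cy" (the principal point, pixels), "k1" (the pictures are not rectified: a ray, as slopes to the right and down, at radius r is drawn at 1 + k1 r^2 times it, then the intrinsics apply), "world_to_cam" (4x4, takes a point from world to camera coordinates). Camera axes: x right, y down, z forward; pixel columns grow to the right and rows downward; lengths in m; the calibration is good to about 2 mm. A picture is of the moment at which its call begins. There is no depth.
- r.sign_off(): hands the job in; it is judged then, once.
The state is a dict: "time_s": time; "qpos": joint angles; "qd": joint speeds; "tau": joint torques, N m; "ee_pos": TCP position; "orientation": TCP orientation; "contact_force": force on the tool from outside, world axes, zero at the start; "moment": the same for the moment, N m; "gripper_width": opening from 0.0 (shut) to 1.0 (fully open); "grasp_force": force on a finger pad.
Only numpy, scipy, OpenCV 4.12 (cv2) and the standard library are available. Lean on these libraries where they do the work, as an engineer would, in place of code of your own. Each camera call takes 0.05 s, during which the arm holds its last target. There are 200 camera calls.

## Working session

There is one attempt and no reset: what is moved stays moved. The work goes in short steps, Python scripts to look and compute and a tool call to move; the robot and the scene stay as the last step left them, time stands still between calls to the robot, and variables do not carry over. Pictures are saved under pics/ and viewed, at most 14 in all, crops included, and the job is handed in when it is done.

Besides the shell and the picture viewer there is one more tool, called after "Call:" in YAML: its name, and indented under it one key for each argument. play_rows: Moves the arm, as the interface text tells. Its arguments: {"type":"object","properties":{"plan":{"type":"array"},"force":{"type":"number"}},"required":["plan"]}

```bash
ls; mkdir -p pics; cat > h.py <<'E'
import numpy as np,cv2
from cell import r
def snap(n,f=None):
    s=r.snapshot(n)
    if f: cv2.imwrite('pics/'+f,s['image'][:,:,::-1])
    return s
E
python3 - <<'E'
from h import *
import pickle
d={}
for n in('side','top'):
    s=snap(n,n+'0.png');d[n]=s
    print(n,s['fovy'],s['cx'],s['cy'],s['k1'],np.round(s['world_to_cam'],4).tolist())
pickle.dump(d,open('s0.pkl','wb'))
print(r.sense())
E
```

```text
pics
side 45.078490956482206 255.25615317240474 191.3155052342415 -0.022346407603196634 [[-0.9991, -0.0386, 0.0168, 0.529], [-0.0388, 0.6887, -0.724, 0.0281], [0.0164, -0.724, -0.6896, 1.0207], [0.0, 0.0, 0.0, 1.0]]
top 48.530976443114774 250.5909672449413 193.98093632846627 -0.006865668470872397 [[0.0262, -0.9995, -0.0168, 0.0256], [-0.9896, -0.0236, -0.1416, 0.5197], [0.1411, 0.0203, -0.9898, 0.8446], [0.0, 0.0, 0.0, 1.0]]
{'time_s': 0.1, 'qpos': array([ 9.79669472e-01,  2.91238020e-01, -1.54025827e-01,  1.12672332e+00,
       -5.50747680e-06,  1.43149919e+00]), 'qd': array([-0.00028504, -0.00116824,  0.00189056, -0.00017323, -0.00206622,
        0.00075913]), 'tau': array([ 8.55210765e-04, -5.37979531e+01,  3.31918359e+01,  9.33997217e-03,
       -2.47899015e-04,  3.65364895e-05]), 'ee_pos': array([0.22901036, 0.47200799, 0.24949176]), 'orientation': array([-2.10081084e-04,  2.23998027e-01,  9.74589416e-01, -5.57135836e-04]), 'contact_force': array([-0.1624654 , -0.21900683, -0.7612827 ]), 'moment': array([ 0.05255738, -0.01359793,  0.02818107]), 'grasp_force': 0.0, 'gripper_width': 0.9965261946159968}
```

View pics/side0.png

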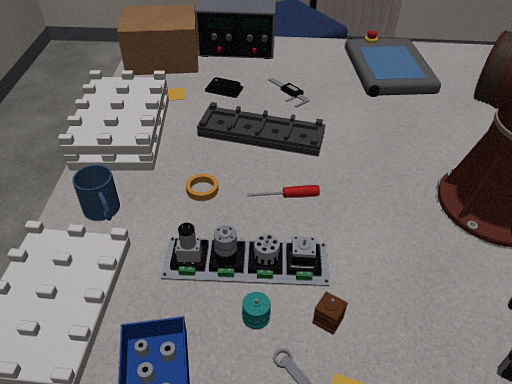

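View pics/top0.png

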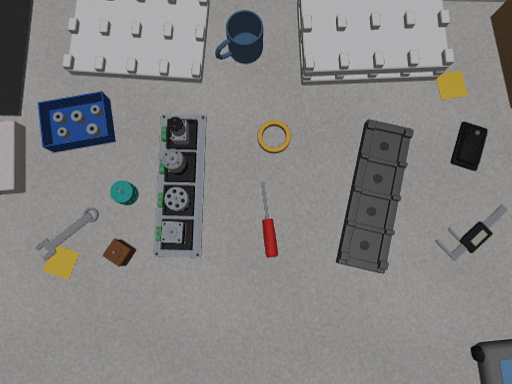

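```bash
python3 - <<'E'
from h import *
def crop(im,x0,x1,y0,y1,k):
    c=cv2.resize(im[y0:y1,x0:x1],None,fx=k,fy=k,interpolation=cv2.INTER_CUBIC)
    for x in range(-(-x0//10)*10,x1,10):
        cv2.line(c,((x-x0)*k+k//2,0),((x-x0)*k+k//2,6),(0,255,255),1)
        if x%20==0: cv2.putText(c,str(x),((x-x0)*k-8,16),0,.35,(0,255,255),1)
    for y in range(-(-y0//10)*10,y1,10):
        cv2.line(c,(0,(y-y0)*k+k//2),(6,(y-y0)*k+k//2),(0,255,255),1)
        if y%20==0: cv2.putText(c,str(y),(8,(y-y0)*k+6),0,.35,(0,255,255),1)
    return c
t=cv2.imread('pics/top0.png');s=cv2.imread('pics/side0.png')
t=cv2.convertScaleAbs(t,alpha=1.3);s=cv2.convertScaleAbs(s,alpha=1.3)
cv2.imwrite('pics/c1.png',np.hstack([crop(t,145,215,110,260,4)*1,crop(t,335,417,115,265,4)]))
cv2.imwrite('pics/c2.png',np.vstack([crop(s,158,334,218,288,4),crop(s,158,334,97,157,4)]))
E
```

```text
(no output)
```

View pics/c1.png

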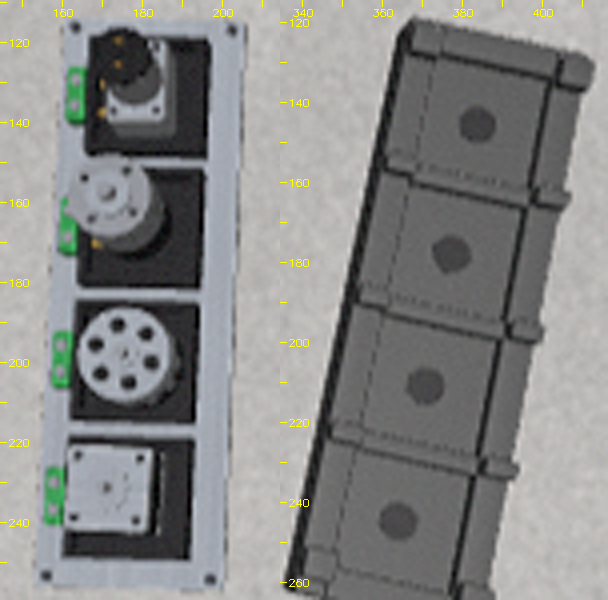

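View pics/c2.png

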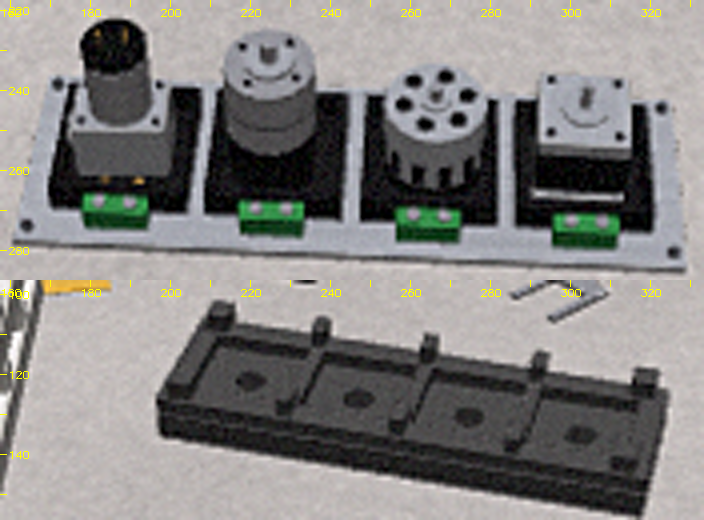

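The top view shows, from the robot end (bottom, row 231) to the far end (row 123): motor b at (171,232), c at (176,198), a at (171,158) and d at (175,123). The look-alikes are the brown square motor at (119,252) and the turquoise round one at (123,192). Both stand off the stand, so I exclude them. The tray pockets lie at columns 364–384. Next I triangulate.

```bash
cat >> h.py <<'E'
def cam(s):
    f=s['image'].shape[0]/2/np.tan(np.radians(s['fovy']/2))
    return np.array([[f,0,s['cx']],[0,f,s['cy']],[0,0,1]]),np.array([s['k1'],0,0,0,0]),np.array(s['world_to_cam'])
def und(s,uv):
    K,D,T=cam(s); return cv2.undistortPoints(np.float64(uv).reshape(-1,1,2),K,D).reshape(-1,2)  # forward model = opencv k1
def tri(st,ut,ss,us):
    a,b=und(st,ut),und(ss,us)
    X=cv2.triangulatePoints(cam(st)[2][:3],cam(ss)[2][:3],a.T,b.T); return (X[:3]/X[3]).T
def onplane(s,uv,z):
    T=cam(s)[2];R=T[:3,:3];C=-R.T@T[:3,3]
    d=np.c_[und(s,uv),np.ones(len(np.reshape(uv,(-1,2))))]@R
    return C+d*((z-C[2])/d[:,2])[:,None]
def proj(s,X):
    K,D,T=cam(s); return cv2.projectPoints(np.float64(X).reshape(-1,1,3),cv2.Rodrigues(T[:3,:3])[0],T[:3,3],K,D)[0].reshape(-1,2)
E
cat > m.py <<'E'
from h import *
import pickle
d=pickle.load(open('s0.pkl','rb'));t,s=d['top'],d['side']
o=.375
ct=lambda p:np.array(p)/4+[145-o,110-o]
cs=lambda p:np.array(p)/4+[158-o,218-o]
tt=lambda p:(np.array(p)-[280,0])/4+[335-o,115-o]
ts=lambda p:(np.array(p)-[0,280])/4+[158-o,97-o]
if __name__=='__main__':
    np.set_printoptions(precision=4,suppress=True)
    mt=ct([(106.5,487.5),(124,353),(107,195),(122,55)]);ms=cs([(585,110),(435,104),(269,64),(114,45)])
    print('bcad tri\n',tri(t,mt,s,ms))
    for i,z in enumerate([.065,.061,.089,.095]): print(onplane(t,mt[i],z),onplane(s,ms[i],z))
    bt=ct([(75,27),(232,30),(210,580),(46,576)]);bs=cs([(57,226-142+142),(57,84),(661,107),(674,253)])
    bs=cs([(27,226),(57,84),(661,107),(674,253)])
    B=tri(t,bt,s,bs);print('stand\n',B,B.mean(0));v=(B[0]+B[1]-B[2]-B[3]);print('yaw',np.arctan2(v[1],v[0]))
    c=B.mean(0);y=np.arctan2(v[1],v[0]);
    for x in(-.108,-.036,.036,.108): print('nest',c[:2]+x*np.array([np.cos(y),np.sin(y)]))
    pt=tt([(398,520),(425,386),(451,253),(477,124)]);ps=ts([(581,435),(469,418),(358,398),(250,380)])
    P=tri(t,pt,s,ps);print('tray\n',P,P.mean(0));v=P[3]-P[0];print('yaw',np.arctan2(v[1],v[0]),np.linalg.norm(v))
E
python3 m.py
```

```text
bcad tri
 [[0.4351 0.1938 0.0646]
 [0.5034 0.1895 0.0595]
 [0.5782 0.1959 0.09  ]
 [0.6484 0.1914 0.0936]]
[[0.4359 0.1936 0.065 ]] [[0.4344 0.1943 0.065 ]]
[[0.5039 0.1892 0.061 ]] [[0.5027 0.191  0.061 ]]
[[0.5789 0.1961 0.089 ]] [[0.5779 0.1952 0.089 ]]
[[0.6487 0.1911 0.095 ]] [[0.6473 0.193  0.095 ]]
stand
 [[0.6889 0.2346 0.0142]
 [0.6893 0.1484 0.0138]
 [0.3912 0.1475 0.0138]
 [0.3909 0.2337 0.013 ]] [0.5401 0.1911 0.0137]
yaw 0.003190650400544283
nest [0.4321 0.1907]
nest [0.5041 0.1909]
nest [0.5761 0.1912]
nest [0.6481 0.1914]
tray
 [[ 0.4197 -0.1979  0.0216]
 [ 0.4897 -0.213   0.0205]
 [ 0.5604 -0.2271  0.0227]
 [ 0.6306 -0.2419  0.0231]] [ 0.5251 -0.22    0.022 ]
yaw -0.2059518565698959 0.2154662925672839
```

Every triangulated height is within about 3 mm of the expected value, and the rows fit the 72 mm pitch. From the near end the order is b, c, a, d. Pocket floors read about 20–23 mm. I start by turning the tool and moving towards motor b.

Call:
play_rows:
  plan:
    - {"spin": -0.91, "dz": 0.8, "jaw": 0}
    - {"spin": -0.91, "dz": 0.8, "jaw": 0}
    - {"spin": -0.91, "dz": 0.8, "jaw": 0}
    - {"spin": -0.91, "dz": 0.8, "jaw": 0}
    - {"spin": -0.91, "dz": 0.8, "jaw": 0}
    - {"dx": -0.74, "dy": -1, "jaw": 0}
    - {"dx": -0.74, "dy": -1, "jaw": 0}
    - {"dx": -0.74, "dy": -1, "jaw": 0}
    - {"dx": -0.74, "dy": -1, "jaw": 0}
    - {"dx": -0.74, "dy": -1, "jaw": 0}
    - {"dx": -0.74, "dy": -1, "jaw": 0}
    - {"dx": -0.74, "dy": -1, "jaw": 0}
  force: 40

```text
$.plan[0]: bad value
```

```bash
cat > go.py <<'E'
import sys,numpy as np
from scipy.spatial.transform import Rotation as Ro
from cell import r
# usage: go.py x y z yaw(of tool y)  -> tool units AFTER spinning
a=[float(v) for v in sys.argv[1:]]
s=r.sense();q=s['orientation'];R=Ro.from_quat([q[1],q[2],q[3],q[0]]).as_matrix()
yaw=np.arctan2(R[1,1],R[0,1]);d=np.array(a[:3])-s['ee_pos'];y=a[3]
print('t',round(s['time_s'],2),'pos',s['ee_pos'].round(4),'yaw',yaw.round(3),'w',round(s['gripper_width'],3),'tilt',R[2,2].round(4))
c,sn=np.cos(y),np.sin(y)
print('spin',round((yaw-y)/.1,2),'dx,dy,dz',(np.array([-sn*d[0]+c*d[1],c*d[0]+sn*d[1],-d[2]])/.02).round(2))
E
python3 go.py .435 .194 .14 1.574
```

```text
t 0.1 pos [0.229  0.472  0.2495] yaw 1.119 w 0.997 tilt -1.0
spin -4.55 dx,dy,dz [-10.25 -13.93   5.47]
```

The row was refused, probably because every key is needed in each row.

Call:
play_rows:
  plan:
    - {"dx": 0, "dy": 0, "dz": 0.8, "spin": -0.91, "jaw": 0}
    - {"dx": 0, "dy": 0, "dz": 0.8, "spin": -0.91, "jaw": 0}
    - {"dx": 0, "dy": 0, "dz": 0.8, "spin": -0.91, "jaw": 0}
    - {"dx": 0, "dy": 0, "dz": 0.8, "spin": -0.91, "jaw": 0}
    - {"dx": 0, "dy": 0, "dz": 0.8, "spin": -0.91, "jaw": 0}
    - {"dx": -0.74, "dy": -1, "dz": 0, "spin": 0, "jaw": 0}
    - {"dx": -0.74, "dy": -1, "dz": 0, "spin": 0, "jaw": 0}
    - {"dx": -0.74, "dy": -1, "dz": 0, "spin": 0, "jaw": 0}
    - {"dx": -0.74, "dy": -1, "dz": 0, "spin": 0, "jaw": 0}
    - {"dx": -0.74, "dy": -1, "dz": 0, "spin": 0, "jaw": 0}
    - {"dx": -0.74, "dy": -1, "dz": 0, "spin": 0, "jaw": 0}
    - {"dx": -0.74, "dy": -1, "dz": 0, "spin": 0, "jaw": 0}
  force: 40

```text
time_s: 1.1
ee_pos: [0.3336, 0.3315, 0.1698]
orientation: [-0.0, -0.002, 1.0, -0.0]
contact_force: [0.5, -0.2, -0.1]
gripper_width: 1.002
grasp_force: 0.0
```

```bash
python3 go.py .435 .194 .14 1.574
```

```text
t 1.1 pos [0.3336 0.3315 0.1698] yaw 1.574 w 1.002 tilt -1.0
spin 0.0 dx,dy,dz [-5.05 -6.89  1.49]
```

Call:
play_rows:
  plan:
    - {"dx": -0.72, "dy": -0.98, "dz": 0.2, "spin": 0, "jaw": 0}
    - {"dx": -0.72, "dy": -0.98, "dz": 0.2, "spin": 0, "jaw": 0}
    - {"dx": -0.72, "dy": -0.98, "dz": 0.2, "spin": 0, "jaw": 0}
    - {"dx": -0.72, "dy": -0.98, "dz": 0.2, "spin": 0, "jaw": 0}
    - {"dx": -0.72, "dy": -0.98, "dz": 0.2, "spin": 0, "jaw": 0}
    - {"dx": -0.72, "dy": -0.98, "dz": 0.2, "spin": 0, "jaw": 0}
    - {"dx": -0.72, "dy": -0.98, "dz": 0.2, "spin": 0, "jaw": 0}
    - {"dx": 0, "dy": 0, "dz": 0, "spin": 0, "jaw": 0}
    - {"dx": 0, "dy": 0, "dz": 0, "spin": 0, "jaw": 0}

```text
time_s: 1.85
ee_pos: [0.4346, 0.195, 0.1416]
orientation: [-0.0, -0.0, 1.0, -0.0]
contact_force: [0.1, -0.8, 0.3]
gripper_width: 0.999
grasp_force: 0.0
```

```bash
python3 go.py .435 .194 .053 1.574; python3 - <<'E'
from h import *
s=snap('side','s1.png');t=snap('top','t1.png')
a=s['image'][180:300,150:342];b=t['image'][150:270,90:282]
cv2.imwrite('pics/v1.png',cv2.resize(np.vstack([a,b]),None,fx=2.5,fy=2.5,interpolation=cv2.INTER_CUBIC)[:,:,::-1])
E
```

```text
t 1.85 pos [0.4346 0.195  0.1416] yaw 1.572 w 0.999 tilt -1.0
spin -0.02 dx,dy,dz [-0.02 -0.05  4.43]
```

View pics/v1.png

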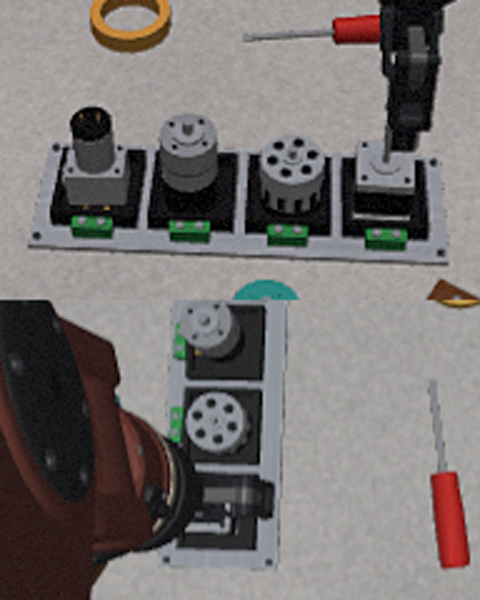

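The fingers straddle motor b, the silver square one at the robot end of the stand. I go down and grip.

Call:
play_rows:
  plan:
    - {"dx": 0, "dy": 0, "dz": 0.9, "spin": 0, "jaw": 0}
    - {"dx": 0, "dy": 0, "dz": 0.9, "spin": 0, "jaw": 0}
    - {"dx": 0, "dy": 0, "dz": 0.9, "spin": 0, "jaw": 0}
    - {"dx": 0, "dy": 0, "dz": 0.8, "spin": 0, "jaw": 0}
    - {"dx": 0, "dy": 0, "dz": 0.5, "spin": 0, "jaw": 0}
    - {"dx": 0, "dy": 0, "dz": 0.4, "spin": 0, "jaw": 0}
    - {"dx": 0, "dy": 0, "dz": 0, "spin": 0, "jaw": 0.3}
    - {"dx": 0, "dy": 0, "dz": 0, "spin": 0, "jaw": 1}
    - {"dx": 0, "dy": 0, "dz": 0, "spin": 0, "jaw": 1}
    - {"dx": 0, "dy": 0, "dz": 0, "spin": 0, "jaw": 1}
    - {"dx": 0, "dy": 0, "dz": 0, "spin": 0, "jaw": 1}
    - {"dx": 0, "dy": 0, "dz": 0, "spin": 0, "jaw": 1}
  force: 40

```text
time_s: 2.95
ee_pos: [0.4351, 0.1959, 0.055]
orientation: [0.001, -0.002, 1.0, 0.0]
contact_force: [-1.7, -1.4, 6.8]
gripper_width: 0.485
grasp_force: 41.6
```

The opening matches the 42 mm motor, so I lift.

Call:
play_rows:
  plan:
    - {"dx": 0, "dy": 0, "dz": -0.3, "spin": 0, "jaw": 1}
    - {"dx": 0, "dy": 0, "dz": -0.7, "spin": 0, "jaw": 1}
    - {"dx": 0, "dy": 0, "dz": -0.9, "spin": 0, "jaw": 1}
    - {"dx": 0, "dy": 0, "dz": -0.9, "spin": 0, "jaw": 1}
    - {"dx": 0, "dy": 0, "dz": -0.7, "spin": 0, "jaw": 1}
    - {"dx": 0, "dy": 0, "dz": 0, "spin": 0, "jaw": 1}

```text
time_s: 3.45
ee_pos: [0.436, 0.1963, 0.1268]
orientation: [0.002, -0.002, 1.0, 0.001]
contact_force: [0.7, 0.6, -3.2]
gripper_width: 0.485
grasp_force: 41.4
```

```bash
python3 go.py .4197 -.198 .125 1.366
```

```text
t 3.45 pos [0.436  0.1963 0.1268] yaw 1.574 w 0.485 tilt -1.0
spin 2.08 dx,dy,dz [ -3.21 -19.47   0.09]
```

Call:
play_rows:
  plan:
    - {"dx": 0.04, "dy": -0.4, "dz": 0, "spin": 0, "jaw": 1}
    - {"dx": 0.04, "dy": -0.8, "dz": 0, "spin": 0, "jaw": 1}
    - {"dx": 0.04, "dy": -1, "dz": 0, "spin": 0, "jaw": 1}
    - {"dx": 0.04, "dy": -1, "dz": 0, "spin": 0, "jaw": 1}
    - {"dx": 0.04, "dy": -1, "dz": 0, "spin": 0, "jaw": 1}
    - {"dx": 0.04, "dy": -1, "dz": 0, "spin": 0, "jaw": 1}
    - {"dx": 0.04, "dy": -1, "dz": 0, "spin": 0, "jaw": 1}
    - {"dx": 0.04, "dy": -1, "dz": 0, "spin": 0, "jaw": 1}
    - {"dx": 0.04, "dy": -1, "dz": 0, "spin": 0, "jaw": 1}
    - {"dx": 0.04, "dy": -1, "dz": 0, "spin": 0, "jaw": 1}
    - {"dx": 0.04, "dy": -1, "dz": 0, "spin": 0, "jaw": 1}
    - {"dx": 0.04, "dy": -1, "dz": 0, "spin": 0, "jaw": 1}

```text
time_s: 4.45
ee_pos: [0.4242, -0.0294, 0.1229]
orientation: [-0.001, -0.002, 1.0, 0.0]
contact_force: [0.6, -0.9, -3.7]
gripper_width: 0.487
grasp_force: 41.3
```

Call:
play_rows:
  plan:
    - {"dx": 0.04, "dy": -1, "dz": 0, "spin": 0, "jaw": 1}
    - {"dx": 0.04, "dy": -1, "dz": 0, "spin": 0, "jaw": 1}
    - {"dx": 0.04, "dy": -1, "dz": 0, "spin": 0, "jaw": 1}
    - {"dx": 0.04, "dy": -1, "dz": 0, "spin": 0, "jaw": 1}
    - {"dx": 0.04, "dy": -1, "dz": 0, "spin": 0, "jaw": 1}
    - {"dx": 0.04, "dy": -1, "dz": 0, "spin": 0, "jaw": 1}
    - {"dx": 0.04, "dy": -0.9, "dz": 0, "spin": 0, "jaw": 1}
    - {"dx": 0, "dy": -0.6, "dz": 0, "spin": 0, "jaw": 1}
    - {"dx": 0, "dy": 0, "dz": 0, "spin": 0.7, "jaw": 1}
    - {"dx": 0, "dy": 0, "dz": 0, "spin": 0.7, "jaw": 1}
    - {"dx": 0, "dy": 0, "dz": 0, "spin": 0.7, "jaw": 1}
    - {"dx": 0, "dy": 0, "dz": 0, "spin": 0, "jaw": 1}

```text
time_s: 5.45
ee_pos: [0.4196, -0.1781, 0.1232]
orientation: [-0.001, 0.105, 0.994, 0.0]
contact_force: [0.0, 0.0, -3.0]
gripper_width: 0.483
grasp_force: 41.4
```

```bash
python3 go.py .4197 -.198 .058 1.365; python3 - <<'E'
from h import *
s=snap('side');t=snap('top')
a=s['image'][60:180,170:362];b=t['image'][130:290,290:482]
cv2.imwrite('pics/v2.png',cv2.resize(np.vstack([a,b]),None,fx=2.1,fy=2.1,interpolation=cv2.INTER_CUBIC)[:,:,::-1])
E
```

```text
t 5.45 pos [ 0.4196 -0.1781  0.1232] yaw 1.361 w 0.483 tilt -1.0
spin -0.04 dx,dy,dz [-0.21 -0.98  3.26]
```

View pics/v2.png

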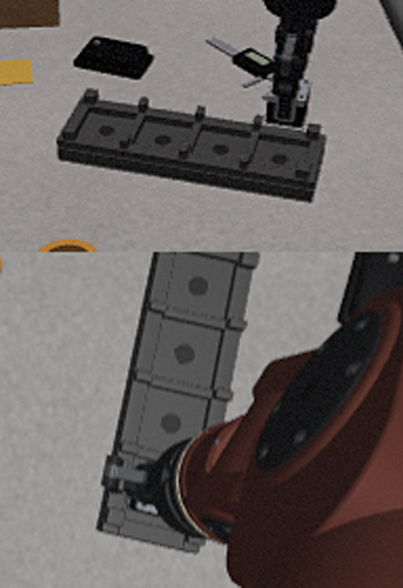

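Motor b hangs level about 20 mm short of the near pocket's centre. I finish the shift, go down to just above the floor and check the force.

Call:
play_rows:
  plan:
    - {"dx": -0.1, "dy": -0.5, "dz": 0, "spin": 0, "jaw": 1}
    - {"dx": -0.1, "dy": -0.48, "dz": 0, "spin": 0, "jaw": 1}
    - {"dx": 0, "dy": 0, "dz": 0.3, "spin": 0, "jaw": 1}
    - {"dx": 0, "dy": 0, "dz": 0.7, "spin": 0, "jaw": 1}
    - {"dx": 0, "dy": 0, "dz": 0.8, "spin": 0, "jaw": 1}
    - {"dx": 0, "dy": 0, "dz": 0.6, "spin": 0, "jaw": 1}
    - {"dx": 0, "dy": 0, "dz": 0.4, "spin": 0, "jaw": 1}
    - {"dx": 0, "dy": 0, "dz": 0.2, "spin": 0, "jaw": 1}
    - {"dx": 0, "dy": 0, "dz": 0.1, "spin": 0, "jaw": 1}
    - {"dx": 0, "dy": 0, "dz": 0, "spin": 0, "jaw": 1}
    - {"dx": 0, "dy": 0, "dz": 0, "spin": 0, "jaw": 1}

```text
time_s: 6.47
ee_pos: [0.4207, -0.1985, 0.0624]
orientation: [0.0, 0.103, 0.995, -0.0]
contact_force: [0.3, -1.0, -2.6]
gripper_width: 0.481
grasp_force: 41.6
```

```bash
python3 go.py .4197 -.198 .058 1.365
```

```text
t 6.47 pos [ 0.4207 -0.1985  0.0624] yaw 1.364 w 0.481 tilt -1.0
spin -0.01 dx,dy,dz [0.06 0.01 0.22]
```

Call:
play_rows:
  plan:
    - {"dx": 0, "dy": 0, "dz": 0.1, "spin": 0, "jaw": 1}
    - {"dx": 0, "dy": 0, "dz": 0.08, "spin": 0, "jaw": 1}
    - {"dx": 0, "dy": 0, "dz": 0.05, "spin": 0, "jaw": 1}
    - {"dx": 0, "dy": 0, "dz": 0, "spin": 0, "jaw": 1}
    - {"dx": 0, "dy": 0, "dz": 0, "spin": 0, "jaw": 1}

```text
time_s: 6.88
ee_pos: [0.4206, -0.1984, 0.058]
orientation: [0.0, 0.103, 0.995, -0.0]
contact_force: [-1.4, 1.5, 6.1]
gripper_width: 0.479
grasp_force: 42.4
```

The force turned to +6 N, so b is on the floor. I release and rise.

Call:
play_rows:
  plan:
    - {"dx": 0, "dy": 0, "dz": 0, "spin": 0, "jaw": 0.6}
    - {"dx": 0, "dy": 0, "dz": 0, "spin": 0, "jaw": 0.4}
    - {"dx": 0, "dy": 0, "dz": 0, "spin": 0, "jaw": 0}
    - {"dx": 0, "dy": 0, "dz": 0, "spin": 0, "jaw": 0}
    - {"dx": 0, "dy": 0, "dz": 0, "spin": 0, "jaw": 0}
    - {"dx": 0, "dy": 0, "dz": -0.5, "spin": 0, "jaw": 0}
    - {"dx": 0, "dy": 0, "dz": -1, "spin": 0, "jaw": 0}
    - {"dx": 0, "dy": 0, "dz": -1, "spin": 0, "jaw": 0}
    - {"dx": 0, "dy": 0, "dz": -1, "spin": 0, "jaw": 0}
    - {"dx": 0, "dy": 0, "dz": -0.8, "spin": -0.7, "jaw": 0}
    - {"dx": 0, "dy": 0, "dz": 0, "spin": -0.7, "jaw": 0}
    - {"dx": 0, "dy": 0, "dz": 0, "spin": -0.7, "jaw": 0}

```text
time_s: 7.88
ee_pos: [0.4211, -0.1987, 0.1445]
orientation: [0.001, -0.003, 1.0, -0.001]
contact_force: [-0.4, -0.2, -0.4]
gripper_width: 0.999
grasp_force: 0.0
```

```bash
python3 go.py .5034 .1905 .14 1.574; python3 - <<'E'
from h import *
s=snap('side')
a=s['image'][60:180,170:362]
cv2.imwrite('pics/v3.png',cv2.resize(a,None,fx=3,fy=3,interpolation=cv2.INTER_CUBIC)[:,:,::-1])
E
```

```text
t 7.88 pos [ 0.4211 -0.1987  0.1445] yaw 1.578 w 0.999 tilt -1.0
spin 0.04 dx,dy,dz [-4.18 19.45  0.22]
```

View pics/v3.png

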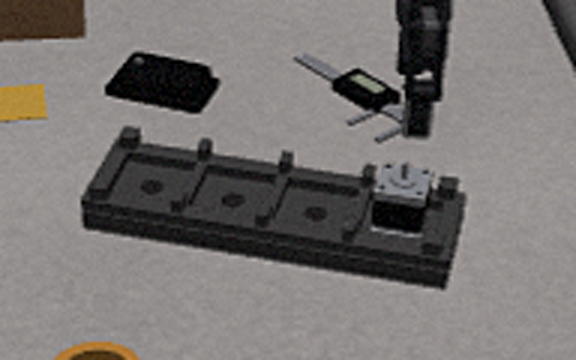

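Motor b stands upright in the near pocket. Now to motor c.

Call:
play_rows:
  plan:
    - {"dx": -0.21, "dy": 0.97, "dz": 0, "spin": 0, "jaw": 0}
    - {"dx": -0.21, "dy": 0.97, "dz": 0, "spin": 0, "jaw": 0}
    - {"dx": -0.21, "dy": 0.97, "dz": 0, "spin": 0, "jaw": 0}
    - {"dx": -0.21, "dy": 0.97, "dz": 0, "spin": 0, "jaw": 0}
    - {"dx": -0.21, "dy": 0.97, "dz": 0, "spin": 0, "jaw": 0}
    - {"dx": -0.21, "dy": 0.97, "dz": 0, "spin": 0, "jaw": 0}
    - {"dx": -0.21, "dy": 0.97, "dz": 0, "spin": 0, "jaw": 0}
    - {"dx": -0.21, "dy": 0.97, "dz": 0, "spin": 0, "jaw": 0}
    - {"dx": -0.21, "dy": 0.97, "dz": 0, "spin": 0, "jaw": 0}
    - {"dx": -0.21, "dy": 0.97, "dz": 0, "spin": 0, "jaw": 0}
    - {"dx": -0.21, "dy": 0.97, "dz": 0, "spin": 0, "jaw": 0}
    - {"dx": -0.21, "dy": 0.97, "dz": 0, "spin": 0, "jaw": 0}

```text
time_s: 8.93
ee_pos: [0.47, 0.0357, 0.1432]
orientation: [-0.0, -0.001, 1.0, 0.0]
contact_force: [0.9, 0.1, 0.2]
gripper_width: 1.0
grasp_force: 0.0
```

Call:
play_rows:
  plan:
    - {"dx": -0.21, "dy": 0.97, "dz": 0, "spin": 0, "jaw": 0}
    - {"dx": -0.21, "dy": 0.97, "dz": 0, "spin": 0, "jaw": 0}
    - {"dx": -0.21, "dy": 0.97, "dz": 0, "spin": 0, "jaw": 0}
    - {"dx": -0.21, "dy": 0.97, "dz": 0, "spin": 0, "jaw": 0}
    - {"dx": -0.21, "dy": 0.97, "dz": 0, "spin": 0, "jaw": 0}
    - {"dx": -0.21, "dy": 0.97, "dz": 0, "spin": 0, "jaw": 0}
    - {"dx": -0.21, "dy": 0.97, "dz": 0, "spin": 0, "jaw": 0}
    - {"dx": -0.21, "dy": 0.97, "dz": 0, "spin": 0, "jaw": 0}
    - {"dx": 0, "dy": 0, "dz": 0, "spin": 0, "jaw": 0}
    - {"dx": 0, "dy": 0, "dz": 0, "spin": 0, "jaw": 0}

```text
time_s: 9.77
ee_pos: [0.5029, 0.1906, 0.143]
orientation: [-0.0, -0.002, 1.0, -0.0]
contact_force: [-0.6, -0.3, -0.8]
gripper_width: 1.002
grasp_force: 0.0
```

```bash
python3 go.py .5034 .1905 .053 1.574
```

```text
t 9.77 pos [0.5029 0.1906 0.143 ] yaw 1.574 w 1.002 tilt -1.0
spin 0.0 dx,dy,dz [-0.02 -0.01  4.5 ]
```

Call:
play_rows:
  plan:
    - {"dx": 0, "dy": 0, "dz": 0.9, "spin": 0, "jaw": 0}
    - {"dx": 0, "dy": 0, "dz": 0.9, "spin": 0, "jaw": 0}
    - {"dx": 0, "dy": 0, "dz": 0.9, "spin": 0, "jaw": 0}
    - {"dx": 0, "dy": 0, "dz": 0.9, "spin": 0, "jaw": 0}
    - {"dx": 0, "dy": 0, "dz": 0.5, "spin": 0, "jaw": 0}
    - {"dx": 0, "dy": 0, "dz": 0.4, "spin": 0, "jaw": 0}
    - {"dx": 0, "dy": 0, "dz": 0, "spin": 0, "jaw": 0.2}
    - {"dx": 0, "dy": 0, "dz": 0, "spin": 0, "jaw": 0.4}
    - {"dx": 0, "dy": 0, "dz": 0, "spin": 0, "jaw": 1}
    - {"dx": 0, "dy": 0, "dz": 0, "spin": 0, "jaw": 1}
    - {"dx": 0, "dy": 0, "dz": 0, "spin": 0, "jaw": 1}
    - {"dx": 0, "dy": 0, "dz": 0, "spin": 0, "jaw": 1}

```text
time_s: 10.77
ee_pos: [0.5038, 0.19, 0.0545]
orientation: [0.001, -0.002, 1.0, -0.0]
contact_force: [-1.5, -2.1, 6.5]
gripper_width: 0.545
grasp_force: 41.1
```

Call:
play_rows:
  plan:
    - {"dx": 0, "dy": 0, "dz": -0.3, "spin": 0, "jaw": 1}
    - {"dx": 0, "dy": 0, "dz": -0.7, "spin": 0, "jaw": 1}
    - {"dx": 0, "dy": 0, "dz": -0.9, "spin": 0, "jaw": 1}
    - {"dx": 0, "dy": 0, "dz": -0.9, "spin": 0, "jaw": 1}
    - {"dx": 0, "dy": 0, "dz": -0.7, "spin": 0, "jaw": 1}
    - {"dx": 0, "dy": 0, "dz": 0, "spin": 0, "jaw": 1}

```text
time_s: 11.27
ee_pos: [0.5049, 0.1905, 0.1265]
orientation: [0.002, -0.002, 1.0, 0.001]
contact_force: [1.5, 0.1, -1.2]
gripper_width: 0.548
grasp_force: 41.5
```

```bash
python3 go.py .4895 -.2127 .125 1.574
```

```text
t 11.27 pos [0.5049 0.1905 0.1265] yaw 1.574 w 0.548 tilt -1.0
spin 0.0 dx,dy,dz [  0.84 -20.16   0.08]
```

Call:
play_rows:
  plan:
    - {"dx": 0.04, "dy": -0.4, "dz": 0, "spin": 0, "jaw": 1}
    - {"dx": 0.04, "dy": -0.8, "dz": 0, "spin": 0, "jaw": 1}
    - {"dx": 0.04, "dy": -1, "dz": 0, "spin": 0, "jaw": 1}
    - {"dx": 0.04, "dy": -1, "dz": 0, "spin": 0, "jaw": 1}
    - {"dx": 0.04, "dy": -1, "dz": 0, "spin": 0, "jaw": 1}
    - {"dx": 0.04, "dy": -1, "dz": 0, "spin": 0, "jaw": 1}
    - {"dx": 0.04, "dy": -1, "dz": 0, "spin": 0, "jaw": 1}
    - {"dx": 0.04, "dy": -1, "dz": 0, "spin": 0, "jaw": 1}
    - {"dx": 0.04, "dy": -1, "dz": 0, "spin": 0, "jaw": 1}
    - {"dx": 0.04, "dy": -1, "dz": 0, "spin": 0, "jaw": 1}
    - {"dx": 0.04, "dy": -1, "dz": 0, "spin": 0, "jaw": 1}
    - {"dx": 0.04, "dy": -1, "dz": 0, "spin": 0, "jaw": 1}

```text
time_s: 12.27
ee_pos: [0.493, -0.0353, 0.1222]
orientation: [-0.001, -0.002, 1.0, 0.0]
contact_force: [0.1, -1.0, -2.2]
gripper_width: 0.548
grasp_force: 41.5
```

Call:
play_rows:
  plan:
    - {"dx": 0.04, "dy": -1, "dz": 0, "spin": 0, "jaw": 1}
    - {"dx": 0.04, "dy": -1, "dz": 0, "spin": 0, "jaw": 1}
    - {"dx": 0.04, "dy": -1, "dz": 0, "spin": 0, "jaw": 1}
    - {"dx": 0.04, "dy": -1, "dz": 0, "spin": 0, "jaw": 1}
    - {"dx": 0.04, "dy": -1, "dz": 0, "spin": 0, "jaw": 1}
    - {"dx": 0.04, "dy": -1, "dz": 0, "spin": 0, "jaw": 1}
    - {"dx": 0.04, "dy": -1, "dz": 0, "spin": 0, "jaw": 1}
    - {"dx": 0.04, "dy": -1, "dz": 0, "spin": 0, "jaw": 1}
    - {"dx": 0.04, "dy": -0.9, "dz": 0, "spin": 0.7, "jaw": 1}
    - {"dx": 0, "dy": 0, "dz": 0, "spin": 0.7, "jaw": 1}
    - {"dx": 0, "dy": 0, "dz": 0, "spin": 0.7, "jaw": 1}
    - {"dx": 0, "dy": 0, "dz": 0, "spin": 0, "jaw": 1}

```text
time_s: 13.27
ee_pos: [0.4864, -0.2123, 0.1221]
orientation: [-0.001, 0.105, 0.994, 0.0]
contact_force: [0.4, 0.8, -1.4]
gripper_width: 0.547
grasp_force: 41.6
```

```bash
python3 go.py .4895 -.2127 .058 1.365
```

```text
t 13.27 pos [ 0.4864 -0.2123  0.1221] yaw 1.36 w 0.547 tilt -1.0
spin -0.05 dx,dy,dz [-0.16  0.01  3.2 ]
```

Call:
play_rows:
  plan:
    - {"dx": -0.16, "dy": 0, "dz": 0.3, "spin": 0, "jaw": 1}
    - {"dx": 0, "dy": 0, "dz": 0.7, "spin": 0, "jaw": 1}
    - {"dx": 0, "dy": 0, "dz": 0.8, "spin": 0, "jaw": 1}
    - {"dx": 0, "dy": 0, "dz": 0.6, "spin": 0, "jaw": 1}
    - {"dx": 0, "dy": 0, "dz": 0.4, "spin": 0, "jaw": 1}
    - {"dx": 0, "dy": 0, "dz": 0.2, "spin": 0, "jaw": 1}
    - {"dx": 0, "dy": 0, "dz": 0.1, "spin": 0, "jaw": 1}
    - {"dx": 0, "dy": 0, "dz": 0.1, "spin": 0, "jaw": 1}
    - {"dx": 0, "dy": 0, "dz": 0.05, "spin": 0, "jaw": 1}
    - {"dx": 0, "dy": 0, "dz": 0, "spin": 0, "jaw": 1}
    - {"dx": 0, "dy": 0, "dz": 0, "spin": 0, "jaw": 1}

```text
time_s: 14.18
ee_pos: [0.4911, -0.2129, 0.0588]
orientation: [0.0, 0.103, 0.995, -0.0]
contact_force: [-0.3, -0.4, -1.8]
gripper_width: 0.55
grasp_force: 41.7
```

```bash
python3 go.py .4895 -.2127 .0575 1.365
```

```text
t 14.18 pos [ 0.4911 -0.2129  0.0588] yaw 1.364 w 0.55 tilt -1.0
spin -0.01 dx,dy,dz [ 0.08 -0.01  0.07]
```

Call:
play_rows:
  plan:
    - {"dx": 0, "dy": 0, "dz": 0.06, "spin": 0, "jaw": 1}
    - {"dx": 0, "dy": 0, "dz": 0.05, "spin": 0, "jaw": 1}
    - {"dx": 0, "dy": 0, "dz": 0, "spin": 0, "jaw": 1}
    - {"dx": 0, "dy": 0, "dz": 0, "spin": 0, "jaw": 1}

```text
time_s: 14.52
ee_pos: [0.4911, -0.213, 0.0575]
orientation: [0.001, 0.103, 0.995, -0.0]
contact_force: [-3.5, 1.7, 12.8]
gripper_width: 0.549
grasp_force: 43.2
```

Call:
play_rows:
  plan:
    - {"dx": 0, "dy": 0, "dz": 0, "spin": 0, "jaw": 0.4}
    - {"dx": 0, "dy": 0, "dz": 0, "spin": 0, "jaw": 0.2}
    - {"dx": 0, "dy": 0, "dz": 0, "spin": 0, "jaw": 0}
    - {"dx": 0, "dy": 0, "dz": 0, "spin": 0, "jaw": 0}
    - {"dx": 0, "dy": 0, "dz": -0.3, "spin": 0, "jaw": 0}
    - {"dx": 0, "dy": 0, "dz": -0.7, "spin": 0, "jaw": 0}
    - {"dx": 0, "dy": 0, "dz": -1, "spin": 0, "jaw": 0}
    - {"dx": 0, "dy": 0, "dz": -1, "spin": 0, "jaw": 0}
    - {"dx": 0, "dy": 0, "dz": -1, "spin": 0, "jaw": 0}
    - {"dx": 0, "dy": 0, "dz": -0.8, "spin": -0.7, "jaw": 0}
    - {"dx": 0, "dy": 0, "dz": -0.6, "spin": -0.7, "jaw": 0}
    - {"dx": 0, "dy": 0, "dz": 0, "spin": -0.7, "jaw": 0}

```text
time_s: 15.52
ee_pos: [0.4921, -0.2135, 0.1672]
orientation: [0.002, -0.003, 1.0, -0.001]
contact_force: [1.0, -0.7, 0.1]
gripper_width: 0.999
grasp_force: 0.0
```

```bash
python3 go.py .5782 .1955 .165 1.574; python3 - <<'E'
from h import *
s=snap('side')
a=s['image'][60:180,170:362]
cv2.imwrite('pics/v4.png',cv2.resize(a,None,fx=3,fy=3,interpolation=cv2.INTER_CUBIC)[:,:,::-1])
E
```

```text
t 15.52 pos [ 0.4921 -0.2135  0.1672] yaw 1.577 w 0.999 tilt -1.0
spin 0.03 dx,dy,dz [-4.37 20.43  0.11]
```

View pics/v4.png

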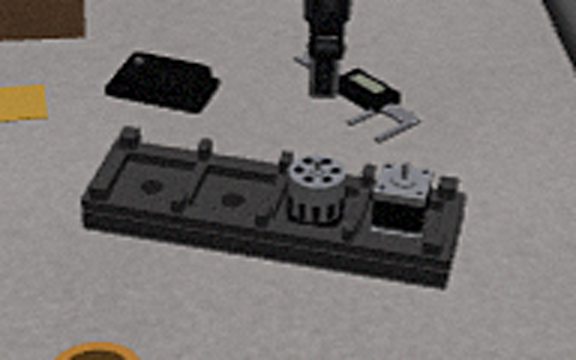

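Motors b and c both stand upright in pockets 1 and 2. Now motor a.

Call:
play_rows:
  plan:
    - {"dx": -0.21, "dy": 0.98, "dz": 0, "spin": 0, "jaw": 0}
    - {"dx": -0.21, "dy": 0.98, "dz": 0, "spin": 0, "jaw": 0}
    - {"dx": -0.21, "dy": 0.98, "dz": 0, "spin": 0, "jaw": 0}
    - {"dx": -0.21, "dy": 0.98, "dz": 0, "spin": 0, "jaw": 0}
    - {"dx": -0.21, "dy": 0.98, "dz": 0, "spin": 0, "jaw": 0}
    - {"dx": -0.21, "dy": 0.98, "dz": 0, "spin": 0, "jaw": 0}
    - {"dx": -0.21, "dy": 0.98, "dz": 0, "spin": 0, "jaw": 0}
    - {"dx": -0.21, "dy": 0.98, "dz": 0, "spin": 0, "jaw": 0}
    - {"dx": -0.21, "dy": 0.98, "dz": 0, "spin": 0, "jaw": 0}
    - {"dx": -0.21, "dy": 0.98, "dz": 0, "spin": 0, "jaw": 0}
    - {"dx": -0.21, "dy": 0.98, "dz": 0, "spin": 0, "jaw": 0}
    - {"dx": -0.21, "dy": 0.98, "dz": 0, "spin": 0, "jaw": 0}

```text
time_s: 16.57
ee_pos: [0.5403, 0.0237, 0.1641]
orientation: [-0.0, -0.001, 1.0, 0.0]
contact_force: [1.4, -0.3, -0.2]
gripper_width: 1.002
grasp_force: 0.0
```

Call:
play_rows:
  plan:
    - {"dx": -0.21, "dy": 0.97, "dz": 0, "spin": 0, "jaw": 0}
    - {"dx": -0.21, "dy": 0.97, "dz": 0, "spin": 0, "jaw": 0}
    - {"dx": -0.21, "dy": 0.97, "dz": 0, "spin": 0, "jaw": 0}
    - {"dx": -0.21, "dy": 0.97, "dz": 0, "spin": 0, "jaw": 0}
    - {"dx": -0.21, "dy": 0.97, "dz": 0, "spin": 0, "jaw": 0}
    - {"dx": -0.21, "dy": 0.97, "dz": 0, "spin": 0, "jaw": 0}
    - {"dx": -0.21, "dy": 0.97, "dz": 0, "spin": 0, "jaw": 0}
    - {"dx": -0.21, "dy": 0.97, "dz": 0, "spin": 0, "jaw": 0}
    - {"dx": -0.15, "dy": 0.9, "dz": 0, "spin": 0, "jaw": 0}
    - {"dx": 0, "dy": 0, "dz": 0, "spin": 0, "jaw": 0}
    - {"dx": 0, "dy": 0, "dz": 0, "spin": 0, "jaw": 0}

```text
time_s: 17.48
ee_pos: [0.5761, 0.1966, 0.1638]
orientation: [-0.0, -0.002, 1.0, -0.0]
contact_force: [0.0, -0.5, -0.2]
gripper_width: 0.999
grasp_force: 0.0
```

```bash
python3 go.py .5782 .1955 .072 1.574
```

```text
t 17.48 pos [0.5761 0.1966 0.1638] yaw 1.574 w 0.999 tilt -1.0
spin 0.0 dx,dy,dz [-0.11 -0.05  4.59]
```

Call:
play_rows:
  plan:
    - {"dx": -0.11, "dy": -0.05, "dz": 0.9, "spin": 0, "jaw": 0}
    - {"dx": 0, "dy": 0, "dz": 0.9, "spin": 0, "jaw": 0}
    - {"dx": 0, "dy": 0, "dz": 0.9, "spin": 0, "jaw": 0}
    - {"dx": 0, "dy": 0, "dz": 0.9, "spin": 0, "jaw": 0}
    - {"dx": 0, "dy": 0, "dz": 0.6, "spin": 0, "jaw": 0}
    - {"dx": 0, "dy": 0, "dz": 0.4, "spin": 0, "jaw": 0}
    - {"dx": 0, "dy": 0, "dz": 0, "spin": 0, "jaw": 0.2}
    - {"dx": 0, "dy": 0, "dz": 0, "spin": 0, "jaw": 0.4}
    - {"dx": 0, "dy": 0, "dz": 0, "spin": 0, "jaw": 1}
    - {"dx": 0, "dy": 0, "dz": 0, "spin": 0, "jaw": 1}
    - {"dx": 0, "dy": 0, "dz": 0, "spin": 0, "jaw": 1}
    - {"dx": 0, "dy": 0, "dz": 0, "spin": 0, "jaw": 1}

```text
time_s: 18.48
ee_pos: [0.5794, 0.1951, 0.0734]
orientation: [0.001, -0.002, 1.0, 0.0]
contact_force: [-1.2, -0.6, 5.8]
gripper_width: 0.467
grasp_force: 40.0
```

Call:
play_rows:
  plan:
    - {"dx": 0, "dy": 0, "dz": -0.3, "spin": 0, "jaw": 1}
    - {"dx": 0, "dy": 0, "dz": -0.7, "spin": 0, "jaw": 1}
    - {"dx": 0, "dy": 0, "dz": -0.9, "spin": 0, "jaw": 1}
    - {"dx": 0, "dy": 0, "dz": -0.9, "spin": 0, "jaw": 1}
    - {"dx": 0, "dy": 0, "dz": -0.7, "spin": 0, "jaw": 1}
    - {"dx": 0, "dy": 0, "dz": 0, "spin": 0, "jaw": 1}

```text
time_s: 18.98
ee_pos: [0.5801, 0.1954, 0.1452]
orientation: [0.002, -0.002, 1.0, 0.0]
contact_force: [0.4, -0.2, -3.5]
gripper_width: 0.467
grasp_force: 41.1
```

```bash
python3 go.py .560 -.2273 .145 1.574
```

```text
t 18.98 pos [0.5801 0.1954 0.1452] yaw 1.574 w 0.467 tilt -1.0
spin 0.0 dx,dy,dz [ 1.070e+00 -2.113e+01  1.000e-02]
```

Call:
play_rows:
  plan:
    - {"dx": 0.05, "dy": -0.4, "dz": 0, "spin": 0, "jaw": 1}
    - {"dx": 0.05, "dy": -0.8, "dz": 0, "spin": 0, "jaw": 1}
    - {"dx": 0.05, "dy": -1, "dz": 0, "spin": 0, "jaw": 1}
    - {"dx": 0.05, "dy": -1, "dz": 0, "spin": 0, "jaw": 1}
    - {"dx": 0.05, "dy": -1, "dz": 0, "spin": 0, "jaw": 1}
    - {"dx": 0.05, "dy": -1, "dz": 0, "spin": 0, "jaw": 1}
    - {"dx": 0.05, "dy": -1, "dz": 0, "spin": 0, "jaw": 1}
    - {"dx": 0.05, "dy": -1, "dz": 0, "spin": 0, "jaw": 1}
    - {"dx": 0.05, "dy": -1, "dz": 0, "spin": 0, "jaw": 1}
    - {"dx": 0.05, "dy": -1, "dz": 0, "spin": 0, "jaw": 1}
    - {"dx": 0.05, "dy": -1, "dz": 0, "spin": 0, "jaw": 1}
    - {"dx": 0.05, "dy": -1, "dz": 0, "spin": 0, "jaw": 1}

```text
time_s: 19.98
ee_pos: [0.5659, -0.0304, 0.1407]
orientation: [-0.001, -0.002, 1.0, 0.0]
contact_force: [0.5, 0.9, -3.5]
gripper_width: 0.468
grasp_force: 41.1
```

Call:
play_rows:
  plan:
    - {"dx": 0.05, "dy": -1, "dz": 0, "spin": 0, "jaw": 1}
    - {"dx": 0.05, "dy": -1, "dz": 0, "spin": 0, "jaw": 1}
    - {"dx": 0.05, "dy": -1, "dz": 0, "spin": 0, "jaw": 1}
    - {"dx": 0.05, "dy": -1, "dz": 0, "spin": 0, "jaw": 1}
    - {"dx": 0.05, "dy": -1, "dz": 0, "spin": 0, "jaw": 1}
    - {"dx": 0.05, "dy": -1, "dz": 0, "spin": 0, "jaw": 1}
    - {"dx": 0.05, "dy": -1, "dz": 0, "spin": 0, "jaw": 1}
    - {"dx": 0.05, "dy": -1, "dz": 0, "spin": 0, "jaw": 1}
    - {"dx": 0.05, "dy": -1, "dz": 0, "spin": 0, "jaw": 1}
    - {"dx": 0, "dy": -0.8, "dz": 0, "spin": 0.7, "jaw": 1}
    - {"dx": 0, "dy": 0, "dz": 0, "spin": 0.7, "jaw": 1}
    - {"dx": 0, "dy": 0, "dz": 0, "spin": 0.7, "jaw": 1}

```text
time_s: 20.98
ee_pos: [0.5575, -0.2262, 0.1404]
orientation: [-0.001, 0.106, 0.994, 0.0]
contact_force: [-0.3, 0.8, -3.6]
gripper_width: 0.47
grasp_force: 41.3
```

Call:
play_rows:
  plan:
    - {"dx": 0, "dy": 0, "dz": 0, "spin": 0, "jaw": 1}

```text
time_s: 21.07
ee_pos: [0.5576, -0.2254, 0.1405]
orientation: [-0.001, 0.105, 0.994, 0.0]
contact_force: [-0.3, -0.6, -3.9]
gripper_width: 0.472
grasp_force: 41.3
```

```bash
python3 go.py .560 -.2273 .0765 1.365; python3 - <<'E'
from h import *
s=snap('side')
a=s['image'][60:180,170:362]
cv2.imwrite('pics/v5.png',cv2.resize(a,None,fx=3,fy=3,interpolation=cv2.INTER_CUBIC)[:,:,::-1])
E
```

```text
t 21.07 pos [ 0.5576 -0.2254  0.1405] yaw 1.36 w 0.472 tilt -1.0
spin -0.05 dx,dy,dz [-0.14 -0.07  3.2 ]
```

View pics/v5.png

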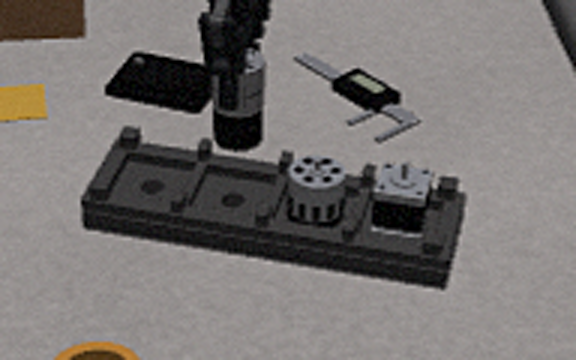

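Motor a hangs upright over the third pocket, its bottom at about (238,145) in the crop. I go down.

Call:
play_rows:
  plan:
    - {"dx": -0.07, "dy": -0.07, "dz": 0.3, "spin": 0, "jaw": 1}
    - {"dx": 0, "dy": 0, "dz": 0.7, "spin": 0, "jaw": 1}
    - {"dx": 0, "dy": 0, "dz": 0.8, "spin": 0, "jaw": 1}
    - {"dx": 0, "dy": 0, "dz": 0.6, "spin": 0, "jaw": 1}
    - {"dx": 0, "dy": 0, "dz": 0.4, "spin": 0, "jaw": 1}
    - {"dx": 0, "dy": 0, "dz": 0.2, "spin": 0, "jaw": 1}
    - {"dx": 0, "dy": 0, "dz": 0.1, "spin": 0, "jaw": 1}
    - {"dx": 0, "dy": 0, "dz": 0.1, "spin": 0, "jaw": 1}
    - {"dx": 0, "dy": 0, "dz": 0.05, "spin": 0, "jaw": 1}
    - {"dx": 0, "dy": 0, "dz": 0, "spin": 0, "jaw": 1}
    - {"dx": 0, "dy": 0, "dz": 0, "spin": 0, "jaw": 1}

```text
time_s: 22.03
ee_pos: [0.5604, -0.2269, 0.0777]
orientation: [0.0, 0.103, 0.995, -0.0]
contact_force: [0.1, 0.9, -3.3]
gripper_width: 0.468
grasp_force: 41.3
```

```bash
python3 go.py .560 -.2273 .0765 1.365
```

```text
t 22.03 pos [ 0.5604 -0.2269  0.0777] yaw 1.364 w 0.468 tilt -1.0
spin -0.01 dx,dy,dz [ 0.01 -0.02  0.06]
```

Call:
play_rows:
  plan:
    - {"dx": 0, "dy": 0, "dz": 0.06, "spin": 0, "jaw": 1}
    - {"dx": 0, "dy": 0, "dz": 0.05, "spin": 0, "jaw": 1}
    - {"dx": 0, "dy": 0, "dz": 0, "spin": 0, "jaw": 1}
    - {"dx": 0, "dy": 0, "dz": 0, "spin": 0, "jaw": 1}

```text
time_s: 22.37
ee_pos: [0.5606, -0.227, 0.0763]
orientation: [0.001, 0.103, 0.995, -0.0]
contact_force: [-1.5, 1.6, 8.5]
gripper_width: 0.471
grasp_force: 42.5
```

Call:
play_rows:
  plan:
    - {"dx": 0, "dy": 0, "dz": 0, "spin": 0, "jaw": 0.5}
    - {"dx": 0, "dy": 0, "dz": 0, "spin": 0, "jaw": 0.3}
    - {"dx": 0, "dy": 0, "dz": 0, "spin": 0, "jaw": 0}
    - {"dx": 0, "dy": 0, "dz": 0, "spin": 0, "jaw": 0}
    - {"dx": 0, "dy": 0, "dz": -0.3, "spin": 0, "jaw": 0}
    - {"dx": 0, "dy": 0, "dz": -0.7, "spin": 0, "jaw": 0}
    - {"dx": 0, "dy": 0, "dz": -1, "spin": 0, "jaw": 0}
    - {"dx": 0, "dy": 0, "dz": -1, "spin": 0, "jaw": 0}
    - {"dx": 0, "dy": 0, "dz": -1, "spin": 0, "jaw": 0}
    - {"dx": 0, "dy": 0, "dz": -0.8, "spin": -0.7, "jaw": 0}
    - {"dx": 0, "dy": 0, "dz": 0, "spin": -0.7, "jaw": 0}
    - {"dx": 0, "dy": 0, "dz": 0, "spin": -0.7, "jaw": 0}

```text
time_s: 23.37
ee_pos: [0.5608, -0.2272, 0.1728]
orientation: [0.001, -0.003, 1.0, -0.001]
contact_force: [-0.6, 0.2, -0.9]
gripper_width: 1.001
grasp_force: 0.0
```

```bash
python3 go.py .648 .192 .165 1.574
```

```text
t 23.37 pos [ 0.5608 -0.2272  0.1728] yaw 1.577 w 1.001 tilt -1.0
spin 0.03 dx,dy,dz [-4.43 20.95  0.39]
```

Call:
play_rows:
  plan:
    - {"dx": -0.21, "dy": 0.98, "dz": 0, "spin": 0, "jaw": 0}
    - {"dx": -0.21, "dy": 0.98, "dz": 0, "spin": 0, "jaw": 0}
    - {"dx": -0.21, "dy": 0.98, "dz": 0, "spin": 0, "jaw": 0}
    - {"dx": -0.21, "dy": 0.98, "dz": 0, "spin": 0, "jaw": 0}
    - {"dx": -0.21, "dy": 0.98, "dz": 0, "spin": 0, "jaw": 0}
    - {"dx": -0.21, "dy": 0.98, "dz": 0, "spin": 0, "jaw": 0}
    - {"dx": -0.21, "dy": 0.98, "dz": 0, "spin": 0, "jaw": 0}
    - {"dx": -0.21, "dy": 0.98, "dz": 0, "spin": 0, "jaw": 0}
    - {"dx": -0.21, "dy": 0.98, "dz": 0, "spin": 0, "jaw": 0}
    - {"dx": -0.21, "dy": 0.98, "dz": 0, "spin": 0, "jaw": 0}
    - {"dx": -0.21, "dy": 0.98, "dz": 0, "spin": 0, "jaw": 0}
    - {"dx": -0.21, "dy": 0.98, "dz": 0, "spin": 0, "jaw": 0}

```text
time_s: 24.37
ee_pos: [0.6099, 0.0096, 0.1715]
orientation: [0.0, -0.002, 1.0, -0.0]
contact_force: [-0.3, -0.8, 0.2]
gripper_width: 1.0
grasp_force: 0.0
```

Call:
play_rows:
  plan:
    - {"dx": -0.21, "dy": 1, "dz": 0, "spin": 0, "jaw": 0}
    - {"dx": -0.21, "dy": 1, "dz": 0, "spin": 0, "jaw": 0}
    - {"dx": -0.21, "dy": 1, "dz": 0, "spin": 0, "jaw": 0}
    - {"dx": -0.21, "dy": 1, "dz": 0, "spin": 0, "jaw": 0}
    - {"dx": -0.21, "dy": 1, "dz": 0, "spin": 0, "jaw": 0}
    - {"dx": -0.21, "dy": 1, "dz": 0, "spin": 0, "jaw": 0}
    - {"dx": -0.21, "dy": 1, "dz": 0, "spin": 0, "jaw": 0}
    - {"dx": -0.21, "dy": 1, "dz": 0, "spin": 0, "jaw": 0}
    - {"dx": -0.2, "dy": 1, "dz": 0, "spin": 0, "jaw": 0}
    - {"dx": 0, "dy": 0.2, "dz": 0, "spin": 0, "jaw": 0}
    - {"dx": 0, "dy": 0, "dz": 0, "spin": 0, "jaw": 0}
    - {"dx": 0, "dy": 0, "dz": 0, "spin": 0, "jaw": 0}

```text
time_s: 25.37
ee_pos: [0.6465, 0.1924, 0.1711]
orientation: [-0.0, -0.002, 1.0, -0.0]
contact_force: [-0.1, 0.5, 0.6]
gripper_width: 0.997
grasp_force: 0.0
```

```bash
python3 go.py .648 .192 .077 1.574;python3 - <<'E'
from h import *
s=snap('side')['image']
cv2.imwrite('pics/v6.png',cv2.resize(np.vstack([s[60:160,165:345],s[190:290,155:335]]),None,fx=2.9,fy=2.9,interpolation=cv2.INTER_CUBIC)[:,:,::-1])
E
```

```text
t 25.37 pos [0.6465 0.1924 0.1711] yaw 1.574 w 0.997 tilt -1.0
spin 0.0 dx,dy,dz [-0.07 -0.02  4.7 ]
```

View pics/v6.png

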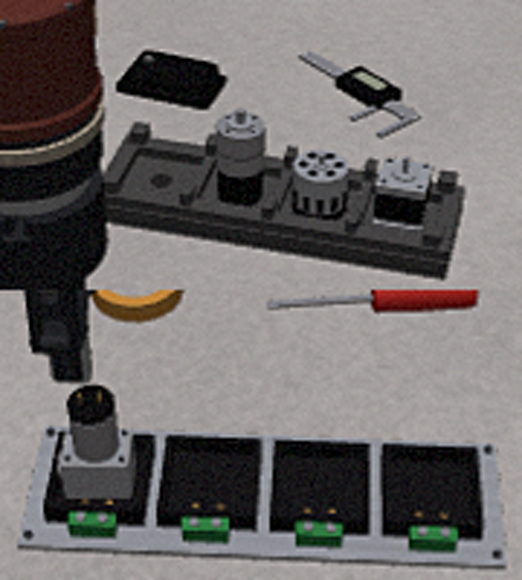

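Motors b, c and a stand upright in pockets 1 to 3, and the gripper is over motor d. I go down and grip the can.

Call:
play_rows:
  plan:
    - {"dx": -0.07, "dy": 0, "dz": 0.9, "spin": 0, "jaw": 0}
    - {"dx": 0, "dy": 0, "dz": 0.9, "spin": 0, "jaw": 0}
    - {"dx": 0, "dy": 0, "dz": 0.9, "spin": 0, "jaw": 0}
    - {"dx": 0, "dy": 0, "dz": 0.9, "spin": 0, "jaw": 0}
    - {"dx": 0, "dy": 0, "dz": 0.6, "spin": 0, "jaw": 0}
    - {"dx": 0, "dy": 0, "dz": 0.4, "spin": 0, "jaw": 0.2}
    - {"dx": 0, "dy": 0, "dz": 0, "spin": 0, "jaw": 0.5}
    - {"dx": 0, "dy": 0, "dz": 0, "spin": 0, "jaw": 1}
    - {"dx": 0, "dy": 0, "dz": 0, "spin": 0, "jaw": 1}
    - {"dx": 0, "dy": 0, "dz": 0, "spin": 0, "jaw": 1}
    - {"dx": 0, "dy": 0, "dz": 0, "spin": 0, "jaw": 1}
    - {"dx": 0, "dy": 0, "dz": 0, "spin": 0, "jaw": 1}

```text
time_s: 26.42
ee_pos: [0.6489, 0.1927, 0.0803]
orientation: [0.001, -0.002, 1.0, 0.0]
contact_force: [-0.9, -0.8, 5.8]
gripper_width: 0.34
grasp_force: 39.6
```

Call:
play_rows:
  plan:
    - {"dx": 0, "dy": 0, "dz": 0, "spin": 0, "jaw": 1}
    - {"dx": 0, "dy": 0, "dz": -0.3, "spin": 0, "jaw": 1}
    - {"dx": 0, "dy": 0, "dz": -0.7, "spin": 0, "jaw": 1}
    - {"dx": 0, "dy": 0, "dz": -0.9, "spin": 0, "jaw": 1}
    - {"dx": 0, "dy": 0, "dz": -0.9, "spin": 0, "jaw": 1}
    - {"dx": 0, "dy": 0, "dz": -0.7, "spin": 0, "jaw": 1}
    - {"dx": 0, "dy": 0, "dz": 0, "spin": 0, "jaw": 1}

```text
time_s: 27.0
ee_pos: [0.6496, 0.1932, 0.1523]
orientation: [0.002, -0.002, 1.0, 0.0]
contact_force: [0.1, 1.1, -2.7]
gripper_width: 0.341
grasp_force: 39.8
```

```bash
python3 go.py .6304 -.2420 .15 1.574
```

```text
t 27.0 pos [0.6496 0.1932 0.1523] yaw 1.574 w 0.341 tilt -1.0
spin 0.0 dx,dy,dz [  1.03 -21.76   0.12]
```

Call:
play_rows:
  plan:
    - {"dx": 0.04, "dy": -0.4, "dz": 0, "spin": 0, "jaw": 1}
    - {"dx": 0.04, "dy": -0.8, "dz": 0, "spin": 0, "jaw": 1}
    - {"dx": 0.04, "dy": -1, "dz": 0, "spin": 0, "jaw": 1}
    - {"dx": 0.04, "dy": -1, "dz": 0, "spin": 0, "jaw": 1}
    - {"dx": 0.04, "dy": -1, "dz": 0, "spin": 0, "jaw": 1}
    - {"dx": 0.04, "dy": -1, "dz": 0, "spin": 0, "jaw": 1}
    - {"dx": 0.04, "dy": -1, "dz": 0, "spin": 0, "jaw": 1}
    - {"dx": 0.04, "dy": -1, "dz": 0, "spin": 0, "jaw": 1}
    - {"dx": 0.04, "dy": -1, "dz": 0, "spin": 0, "jaw": 1}
    - {"dx": 0.04, "dy": -1, "dz": 0, "spin": 0, "jaw": 1}
    - {"dx": 0.04, "dy": -1, "dz": 0, "spin": 0, "jaw": 1}
    - {"dx": 0.04, "dy": -1, "dz": 0, "spin": 0, "jaw": 1}

```text
time_s: 28.0
ee_pos: [0.6377, -0.0336, 0.1474]
orientation: [-0.001, -0.001, 1.0, 0.0]
contact_force: [0.2, -0.6, -2.2]
gripper_width: 0.338
grasp_force: 39.8
```

Call:
play_rows:
  plan:
    - {"dx": 0.04, "dy": -1, "dz": 0, "spin": 0, "jaw": 1}
    - {"dx": 0.04, "dy": -1, "dz": 0, "spin": 0, "jaw": 1}
    - {"dx": 0.04, "dy": -1, "dz": 0, "spin": 0, "jaw": 1}
    - {"dx": 0.04, "dy": -1, "dz": 0, "spin": 0, "jaw": 1}
    - {"dx": 0.04, "dy": -1, "dz": 0, "spin": 0, "jaw": 1}
    - {"dx": 0.04, "dy": -1, "dz": 0, "spin": 0, "jaw": 1}
    - {"dx": 0.04, "dy": -1, "dz": 0, "spin": 0, "jaw": 1}
    - {"dx": 0.04, "dy": -1, "dz": 0, "spin": 0, "jaw": 1}
    - {"dx": 0.04, "dy": -1, "dz": 0, "spin": 0, "jaw": 1}
    - {"dx": 0.04, "dy": -1, "dz": 0, "spin": 0, "jaw": 1}
    - {"dx": 0, "dy": -0.5, "dz": 0, "spin": 0, "jaw": 1}
    - {"dx": 0, "dy": 0, "dz": 0, "spin": 0.7, "jaw": 1}

```text
time_s: 29.0
ee_pos: [0.6304, -0.2444, 0.1476]
orientation: [-0.001, 0.035, 0.999, -0.0]
contact_force: [-0.7, 0.8, -3.5]
gripper_width: 0.337
grasp_force: 39.9
```

Call:
play_rows:
  plan:
    - {"dx": 0, "dy": 0, "dz": 0, "spin": 0.7, "jaw": 1}
    - {"dx": 0, "dy": 0, "dz": 0, "spin": 0.7, "jaw": 1}
    - {"dx": 0, "dy": 0, "dz": 0, "spin": 0, "jaw": 1}

```text
time_s: 29.25
ee_pos: [0.6308, -0.2415, 0.1479]
orientation: [-0.001, 0.105, 0.994, 0.0]
contact_force: [0.1, -0.8, -3.2]
gripper_width: 0.341
grasp_force: 39.9
```

```bash
python3 go.py .6304 -.2420 .0833 1.365; python3 - <<'E'
from h import *
s=snap('side')['image']
cv2.imwrite('pics/v7.png',cv2.resize(s[60:160,165:345],None,fx=2.9,fy=2.9,interpolation=cv2.INTER_CUBIC)[:,:,::-1])
E
```

```text
t 29.25 pos [ 0.6308 -0.2415  0.1479] yaw 1.36 w 0.341 tilt -1.0
spin -0.05 dx,dy,dz [ 0.01 -0.03  3.23]
```

View pics/v7.png

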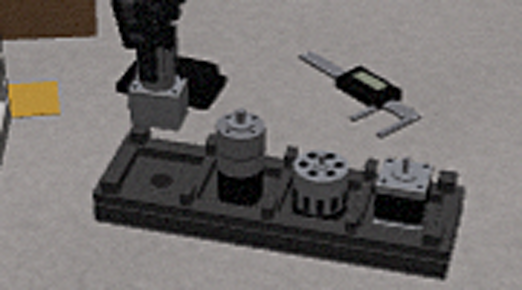

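Motor d hangs upright over the far pocket. I lower it.

Call:
play_rows:
  plan:
    - {"dx": 0, "dy": 0, "dz": 0.3, "spin": 0, "jaw": 1}
    - {"dx": 0, "dy": 0, "dz": 0.7, "spin": 0, "jaw": 1}
    - {"dx": 0, "dy": 0, "dz": 0.8, "spin": 0, "jaw": 1}
    - {"dx": 0, "dy": 0, "dz": 0.6, "spin": 0, "jaw": 1}
    - {"dx": 0, "dy": 0, "dz": 0.4, "spin": 0, "jaw": 1}
    - {"dx": 0, "dy": 0, "dz": 0.2, "spin": 0, "jaw": 1}
    - {"dx": 0, "dy": 0, "dz": 0.1, "spin": 0, "jaw": 1}
    - {"dx": 0, "dy": 0, "dz": 0.1, "spin": 0, "jaw": 1}
    - {"dx": 0, "dy": 0, "dz": 0.05, "spin": 0, "jaw": 1}
    - {"dx": 0, "dy": 0, "dz": 0, "spin": 0, "jaw": 1}
    - {"dx": 0, "dy": 0, "dz": 0, "spin": 0, "jaw": 1}

```text
time_s: 30.22
ee_pos: [0.6322, -0.2415, 0.0845]
orientation: [0.0, 0.103, 0.995, -0.0]
contact_force: [0.5, -0.8, -1.9]
gripper_width: 0.337
grasp_force: 39.9
```

```bash
python3 go.py .6304 -.2420 .0833 1.365
```

```text
t 30.22 pos [ 0.6322 -0.2415  0.0845] yaw 1.364 w 0.337 tilt -1.0
spin -0.01 dx,dy,dz [ 0.08 -0.04  0.06]
```

Call:
play_rows:
  plan:
    - {"dx": 0, "dy": 0, "dz": 0.06, "spin": 0, "jaw": 1}
    - {"dx": 0, "dy": 0, "dz": 0.04, "spin": 0, "jaw": 1}
    - {"dx": 0, "dy": 0, "dz": 0, "spin": 0, "jaw": 1}
    - {"dx": 0, "dy": 0, "dz": 0, "spin": 0, "jaw": 1}

```text
time_s: 30.55
ee_pos: [0.6324, -0.2416, 0.0833]
orientation: [0.001, 0.103, 0.995, -0.0]
contact_force: [-2.1, -0.1, 6.3]
gripper_width: 0.342
grasp_force: 40.7
```

Call:
play_rows:
  plan:
    - {"dx": 0, "dy": 0, "dz": 0, "spin": 0, "jaw": 0.6}
    - {"dx": 0, "dy": 0, "dz": 0, "spin": 0, "jaw": 0.4}
    - {"dx": 0, "dy": 0, "dz": 0, "spin": 0, "jaw": 0.1}
    - {"dx": 0, "dy": 0, "dz": 0, "spin": 0, "jaw": 0}
    - {"dx": 0, "dy": 0, "dz": 0, "spin": 0, "jaw": 0}
    - {"dx": 0, "dy": 0, "dz": -0.4, "spin": 0, "jaw": 0}
    - {"dx": 0, "dy": 0, "dz": -0.8, "spin": 0, "jaw": 0}
    - {"dx": 0, "dy": 0, "dz": -1, "spin": 0, "jaw": 0}
    - {"dx": 0, "dy": 0, "dz": -1, "spin": 0, "jaw": 0}
    - {"dx": 0, "dy": 0, "dz": -1, "spin": 0, "jaw": 0}
    - {"dx": 0, "dy": 0, "dz": -0.6, "spin": 0, "jaw": 0}
    - {"dx": 0, "dy": 0, "dz": 0, "spin": 0, "jaw": 0}

```text
time_s: 31.55
ee_pos: [0.6335, -0.2421, 0.1818]
orientation: [0.002, 0.103, 0.995, -0.001]
contact_force: [1.1, 0.1, 0.6]
gripper_width: 1.003
grasp_force: 0.0
```

Call:
play_rows:
  plan:
    - {"dx": 0, "dy": 1, "dz": 0, "spin": 0, "jaw": 0}
    - {"dx": 0, "dy": 1, "dz": 0, "spin": 0, "jaw": 0}
    - {"dx": 0, "dy": 1, "dz": 0, "spin": 0, "jaw": 0}
    - {"dx": 0, "dy": 1, "dz": 0, "spin": 0, "jaw": 0}
    - {"dx": 0, "dy": 1, "dz": 0, "spin": 0, "jaw": 0}
    - {"dx": 0, "dy": 1, "dz": 0, "spin": 0, "jaw": 0}
    - {"dx": 0, "dy": 1, "dz": 0, "spin": 0, "jaw": 0}
    - {"dx": 0, "dy": 1, "dz": 0, "spin": 0, "jaw": 0}
    - {"dx": 0, "dy": 0, "dz": 0, "spin": 0, "jaw": 0}
    - {"dx": 0, "dy": 0, "dz": 0, "spin": 0, "jaw": 0}

```text
time_s: 32.38
ee_pos: [0.6646, -0.0837, 0.1773]
orientation: [-0.0, 0.102, 0.995, 0.0]
contact_force: [0.7, -0.5, 0.3]
gripper_width: 0.999
grasp_force: 0.0
```

```bash
python3 - <<'E'
from h import *
a=snap('side')['image'][60:180,165:345];b=snap('top')['image'][110:290,320:420]
b=cv2.resize(b,None,fx=1,fy=1)[:120] if 0 else b
k=lambda i:cv2.resize(i,None,fx=2.8,fy=2.8,interpolation=cv2.INTER_CUBIC)
a,b=k(a),k(b);p=np.zeros((b.shape[0],a.shape[1],3),np.uint8);p[:a.shape[0]]=a
cv2.imwrite('pics/v8.png',np.hstack([p,b])[:,:,::-1])
E
```

```text
(no output)
```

View pics/v8.png

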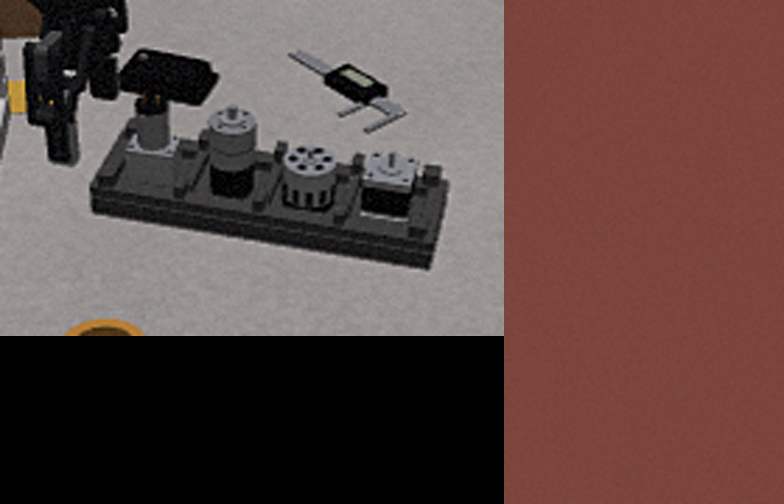

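All four motors stand upright in the tray. From the near end they are b, c, a and d, the same order as on the stand, and the gripper is clear of them.

```bash
python3 -c "
from cell import r
print(r.sign_off())"
```

```text
the job is handed in; nothing more can be done
None
```

All four motors stand upright in the tray in their original order from the robot (b, c, a, d), the gripper is clear of them, and I handed the job in at about 32 s of the 112 s allowed; no verdict came back.

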